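# Nip a glued medallion in the bench press with its crank

### The arm

A 7-joint arm with a two-finger parallel gripper is mounted at the origin on the work surface. World frame = base frame: x ahead of the robot, y to its left, z up, the work surface at z = 0. Lengths are in m, angles in degrees, forces in N, time in s.
With the tool pointing down it reaches from about 0.425 to 0.875 m from the base axis. Payload 4.7 kg.
Tool frame: the origin (TCP) lies between the finger pads; the fingertips stand 8 mm ahead of it and the grasp point (between the pads) lies 11 mm behind it (env.tip_extent is the distance from the TCP to the fingertips, in m); z points along the fingers, y is the line along which they close (so a half turn about z gives the same grasp; the last joint's range is limited). The gripper opens to 87 mm and grips with 3 to 60 N. Pads are 19 mm wide; open, the fingers measure 117 mm over their backs; the gripper's body (75 mm by 190 mm) begins 51 mm behind the grasp point.
Start: joints at [-68.577, 18.392, -4.016, 83.108, 1.295, 78.541, -3.26], TCP at [0.229, 0.608, 0.231] pointing down, gripper open.
Joint ranges: [-163.93, 163.93], [-17.29, 119.83], [-79.2, 71.16], [3.27, 140.29], [-89.18, 269.18], [5.43, 117.66], [-154.24, 154.24]. Speed limits (degrees/s): [147.25, 147.25, 180, 180, 180, 180, 180].

### API

Orientations are given as [roll, pitch, yaw] about the fixed x, y, z axes, in that order (R = Rz(yaw) Ry(pitch) Rx(roll)).
In Python, from cell import sensors, vision, workorder, env gives the robot as it stands.
- The arm moves only by the tool drive_tool, never from a script. Its argument "moves" is a list of rows, each an object of numbers: "x", "y", "z": the shift along the tool's x, y, z in mm; "rx", "ry", "rz": the turn, a rotation vector about the tool's x, y, z in rad; "fingers": the closure, from -1 (fully open) to 1 (shut). In form: [{"x": .., "y": .., "z": .., "rx": .., "ry": .., "rz": .., "fingers": ..}, ...]. A call has 1 to 20 rows; each row is the pose to reach, as a shift and turn from the pose commanded when the call began, along the tool's axes at that moment; what a row does not reach only later rows make up. A row lasts 1/8 s, in which the tool goes at most 62.5 mm and 10.7 degrees, less where a joint would pass 70% of its speed; a pose out of reach is approached as far as the arm can. A call with a gripper value outside its range is refused whole. The fingers move at their own pace and stop on an object; "force" is the grip in N (left out, the last holds). Time passes only in rows, so rows that repeat a pose let the fingers close. It gives the time, the measured TCP pose, the force, the opening and the grip force at its end, in the units of the state.
- sensors.get_obs(): the state, without advancing time (a new reading comes with each control period).
- vision.read_camera(name): name is "scene" or "top" or "wrist"; returns a dict with "image" (400x640x3 uint8, red, green, blue), "fx", "fy", "cx", "cy" (pixels), "k1" (the pictures are not rectified: a ray, as slopes to the right and down, at radius r is drawn at 1 + k1 r^2 times it, then the intrinsics apply), "R" (3x3) and "t" (3): a world point X has camera coordinates R X + t. Camera axes: x right, y down, z forward; pixel columns grow to the right and rows downward; lengths in m; the calibration is good to about 2 mm. A picture is of the moment at which its call begins. There is no depth.
- workorder.sign_off(): hands the job in; it is judged then, once.
The state is a dict: "time_s": time; "qpos": joint angles; "joint_velocities": joint speeds; "effort": joint torques, N m; "tool_pos": TCP position; "tool_rot": TCP orientation; "force": force on the tool from outside, world axes, zero at the start; "wrist_torque": the same for the moment, N m; "grip_width": finger opening in m; "grasp_force": force on a finger pad.
Only numpy, scipy, OpenCV 4.12 (cv2) and the standard library are available. Lean on these libraries where they do the work, as an engineer would, in place of code of your own. Each camera call takes 0.05 s, during which the arm holds its last target. There are 200 camera calls.

### The job

A freshly glued medallion lies in the green screw press and must stay under light pressure while the glue sets. Fit the loose crank gently onto the square end of the press screw until it is fully home, without ramming it or letting it drop, and wind it clockwise until the sprung pad holds the medallion snugly: about 40 N, never above 60 N, or the enamel cracks. Then lift the crank off and set it gently upright on the wooden tray, with the medallion still held where it lies and everything else undisturbed.

Things in the scene. Friction and masses are not known exactly. Their poses are not given: they have to be found in the camera images.
- press: Green screw press, bolted down. Origin: centre of its underside, z up. Base 120 x 190 x 24 mm (x, y, z); columns at y = +-72 mm; crosshead 48 x 190 mm, its top at 166 mm, column nuts to 174 mm. Under the crosshead a grey platen with a white sprung pad, 36 mm wide, runs down the columns. Turning the screw clockwise seen from above lowers it 25 mm a turn; let go, it stays put.
- square (a point): Upright square steel screw end on top of the press, 14 mm across its flats, 20 mm tall, its top 2.5 mm chamfered. Point: on its axis at its foot, on a round collar 30 mm wide, 176 mm above the press's underside. x and y are square to the flats and turn with the screw, z up. The crank fits at any of four quarter turns and has 0.1 rad of play either way.
- anvil (a point): Centre of the top of the white anvil disc in the press, 34 mm above the press's underside, below the pad, on the screw's axis. The medallion lies here; the pad starts 5 to 21 mm above the medallion, not measured. From first touch the pad force jumps to 10 N, then rises by about 65 N per radian of screw.
- medallion: Brass disc 40 mm wide, 6 mm thick, with a blue enamel disc 32 mm wide, 4 mm thick, on it; loose on the anvil. Origin: centre of its underside. It must stay within 6 mm of the anvil's centre.
- tray: Dark wooden tray, fixed, 190 x 170 mm (x, y), rim 12 mm high, walls and floor 6 mm thick. Origin: centre of its underside.
- crank: Loose steel crank, 0.53 kg, upright in the tray. Origin: centre of the hub's underside; z up the hub, x to the handle. Hub 28 x 28 mm, 56 mm tall, flats and socket square to x and y; socket from below 15.5 mm square, 22 mm deep. Arm at 36 mm height: 12 mm rod to a 22 mm ball at x = 65 mm, 14 mm rod to a 32 mm ball at x = -45 mm. Balanced. Home, its origin is at square.
- crank_handle (a point): Middle of the crank's upright black handle, 22 mm wide, 40 mm tall, free to spin on its pin; 65 mm along x and 67.5 mm up z from the crank's origin. Winding free takes about 3 N here; held still, it then pushes back with nearly 0 N. At 40 N of pad force winding takes about 5 N, and held still it pushes back with 2 to 5 N.
- spare_pad: White nylon disc 36 mm wide, 9 mm thick, in a corner of the tray. Leave alone. Origin: underside.
- needle_file: Needle file 120 mm long, 10 mm high, along one edge of the tray. Leave alone. Origin: underside.
- red_box: Red box 55 x 80 x 35 mm. Leave alone. Origin: underside.
- pliers: Blue-handled pliers, 155 mm long, lying flat. Leave alone. Origin: at the joint, underside.
- tub: White tub, 100 mm wide, 110 mm tall. Leave alone. Origin: underside.
- screwdriver: Red-handled screwdriver, 170 mm long, lying flat. Leave alone. Origin: underside.
- ring_clamp: Wooden ring clamp with a brass band, 105 x 34 x 25 mm, lying flat. Leave alone. Origin: underside.
Not all that is in view belongs to the job. Leave any orange look-alike of the crank alone.

How it is judged (in metres and radians):
On the way, in this order (a step that is already met when the one before it is completed fails the run):
1. the crank sits fully home on the square (z of crank in the frame of square below 0.003 m and horizontal distance between crank and square below 0.004 m), for 0.2 s.
2. with the crank on, the pad holds the medallion with over 20 N (40 N summed over its two faces) (all of step 1 and contact force between press and medallion above 40 N), for 0.2 s.
At the end, for the whole second after the job is handed in: the pad still holds the medallion with over 20 N (40 N summed over its two faces), within 6 mm of the anvil's centre; the crank stands upright (within 0.1 rad) on the tray's floor, its hub inside the rim, at rest (contact force between press and medallion above 40 N and horizontal distance between medallion and anvil below 0.006 m and x of crank in the frame of tray between -0.07 and 0.07 m and y of crank in the frame of tray between -0.06 and 0.06 m and z of crank in the frame of tray below 0.01 m and angle between crank's own z axis and vertical below 0.1 rad and linear speed of crank below 0.02 m/s and angular speed of crank below 0.2 rad/s); the robot touches nothing.
It fails at once if the pad presses the medallion with over 60 N (120 N summed over its two faces) (contact force between press and medallion above 121 N).
It fails at once if the medallion is shifted more than 6 mm off the anvil's centre (horizontal distance between medallion and anvil above 0.006 m).
It fails at once if the crank, not yet home, is rammed on the press with over 40 N (z of crank in the frame of square above 0.004 m and contact force between crank and press above 40 N).
It fails at once if the crank is dropped: within 20 mm of home on the square, or 10 mm above the tray's floor, it moves faster than 0.4 m/s (linear speed of crank above 0.4 m/s and ((horizontal distance between crank and square below 0.006 m and z of crank in the frame of square below 0.02 m) or (horizontal distance between crank and tray below 0.12 m and z of crank in the frame of tray below 0.016 m))).
It fails at once if another thing on the bench or tray is moved more than 15 mm (distance of any of spare_pad, needle_file, red_box, pliers, tub, screwdriver, ring_clamp from where it was at the start of the episode above 0.015 m).
It also fails if it takes over 72 s, if anything falls off the work surface, if the arm or the gripper's body presses on something with over 40 N, if the wrist force passes 120 N, or if a joint passes its speed limit or range.

## Working session

There is one attempt and no reset: what is moved stays moved. The work goes in short steps, Python scripts to look and compute and a tool call to move; the robot and the scene stay as the last step left them, time stands still between calls to the robot, and variables do not carry over. Pictures are saved under pics/ and viewed, at most 13 in all, crops included, and the job is handed in when it is done.

Besides the shell and the picture viewer there is one more tool, called after ">>>" as a command line: name --argument value ..., lists and objects as JSON in quotes. drive_tool: Moves the arm, as the interface text tells. Its arguments: {"type":"object","properties":{"moves":{"type":"array"},"force":{"type":"number"}},"required":["moves"]}

```bash
mkdir -p pics; ls; python3 - <<'E'
from cell import sensors, vision, workorder, env
import cv2
o=sensors.get_obs();print({k:(o[k]) for k in o})
for n in("scene","top"):
    c=vision.read_camera(n);cv2.imwrite(f"pics/{n}0.png",c["image"][:,:,::-1])
    print(n,{k:c[k] for k in c if k!="image"})
E
```

```text
pics
{'time_s': 0.0, 'qpos': array([-68.57695077,  18.44010542,  -4.01772868,  83.17603534,
         1.29644255,  78.54188791,  -3.25804924]), 'joint_velocities': array([-0.0113387 ,  0.00275864, -0.03093632,  0.02510362,  0.06379726,
       -0.08318489, -0.02723639]), 'effort': array([-7.40653354e-05, -4.91301441e+01, -4.03882088e-01, -3.12529385e+01,
       -6.39981357e-02,  4.37835208e-02,  1.47716569e-04]), 'tool_pos': array([0.22869626, 0.60784519, 0.22944004]), 'tool_rot': array([-1.79887309e+02,  6.58258805e-03,  1.59391056e+02]), 'force': array([-0.06442794,  0.19333095, -0.05301638]), 'wrist_torque': array([ 0.01219769, -0.03127298,  0.00474769]), 'grasp_force': 0.0, 'grip_width': 0.08707631897058273}
scene {'fx': 363.60790403687, 'fy': 363.60790403687, 'cx': 318.2582455146694, 'cy': 197.534675242115, 'k1': -0.08207426645795328, 'R': array([[-0.64360714,  0.76510824, -0.01947393],
       [ 0.4896555 ,  0.3920748 , -0.77879063],
       [-0.58822389, -0.51077072, -0.6269816 ]]), 't': array([ 0.33914859, -0.15159219,  1.55803168])}
top {'fx': 411.7982073760188, 'fy': 411.7982073760188, 'cx': 315.2061497922481, 'cy': 197.0432242101722, 'k1': 0.008064011932294368, 'R': array([[ 0.02554177, -0.99961245, -0.01107105],
       [-0.99229181, -0.02400822, -0.12157537],
       [ 0.12126245,  0.01409097, -0.99252046]]), 't': array([-0.02544897,  0.52332348,  1.1532159 ])}
```

View pics/scene0.png

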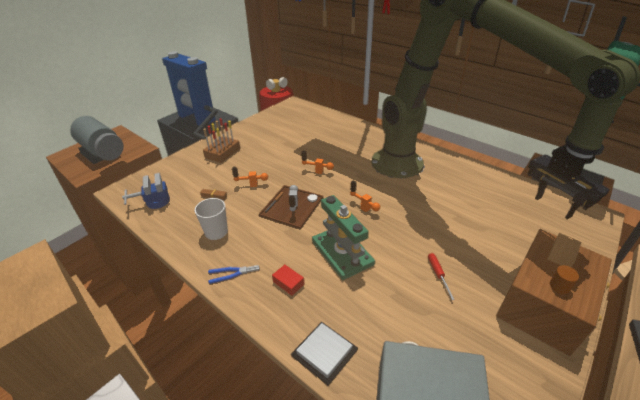

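View pics/top0.png

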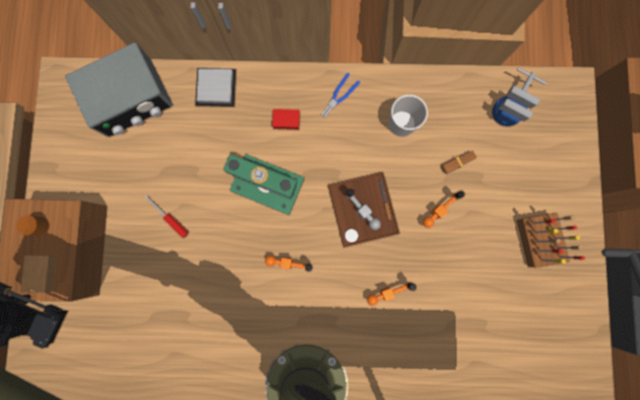

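The scene view shows the press at (343,238) and the crank in the tray at (293,198). In the top view the square is at about (260,174), the tray at (363,209), and the crank's handle and counter ball at (346,190) and (375,224).

```bash
cat > h.py <<'E'
import numpy as np, cv2
from cell import sensors, vision, workorder, env
def rays(c,uv):
    K=np.array([[c["fx"],0,c["cx"]],[0,c["fy"],c["cy"]],[0,0,1]])
    p=cv2.undistortPoints(np.array(uv,float).reshape(-1,1,2),K,np.array([c["k1"],0,0,0.])).reshape(-1,2)
    d=np.c_[p,np.ones(len(p))]@c["R"]; o=-c["R"].T@c["t"]
    return o,d/np.linalg.norm(d,axis=1)[:,None]
def plane(c,uv,z):
    o,d=rays(c,uv); return o+d*((z-o[2])/d[:,2])[:,None]
def proj(c,X):
    K=np.array([[c["fx"],0,c["cx"]],[0,c["fy"],c["cy"]],[0,0,1]])
    return cv2.projectPoints(np.array(X,float).reshape(-1,1,3),cv2.Rodrigues(c["R"])[0],c["t"],K,np.array([c["k1"],0,0,0.]))[0].reshape(-1,2)
def tri(c1,u1,c2,u2):
    o1,d1=rays(c1,[u1]);o2,d2=rays(c2,[u2]);d1=d1[0];d2=d2[0]
    s=np.linalg.lstsq(np.c_[d1,-d2],o2-o1,rcond=None)[0]
    return (o1+s[0]*d1+o2+s[1]*d2)/2,np.linalg.norm(o1+s[0]*d1-o2-s[1]*d2)
E
python3 - <<'E'
from h import *
c=vision.read_camera("top");s=vision.read_camera("scene")
a=cv2.resize(c["image"][140:250,215:405],None,fx=4,fy=4,interpolation=cv2.INTER_CUBIC)
cv2.imwrite("pics/top1.png",a[:,:,::-1])
b=cv2.resize(s["image"][175:275,250:390],None,fx=5,fy=5,interpolation=cv2.INTER_CUBIC)
cv2.imwrite("pics/sc1.png",b[:,:,::-1])
print(plane(c,[(260,174)],.196),plane(c,[(264,183)],.024),plane(c,[(363,209)],.012),plane(c,[(345,190)],.09),plane(c,[(375,224)],.042))
E
```

```text
[[0.55833187 0.12450047 0.196     ]] [[0.56233197 0.13784016 0.024     ]] [[ 0.49451636 -0.15216628  0.012     ]] [[ 0.5380828  -0.09433237  0.09      ]] [[ 0.44993979 -0.1834015   0.042     ]]
```

View pics/top1.png

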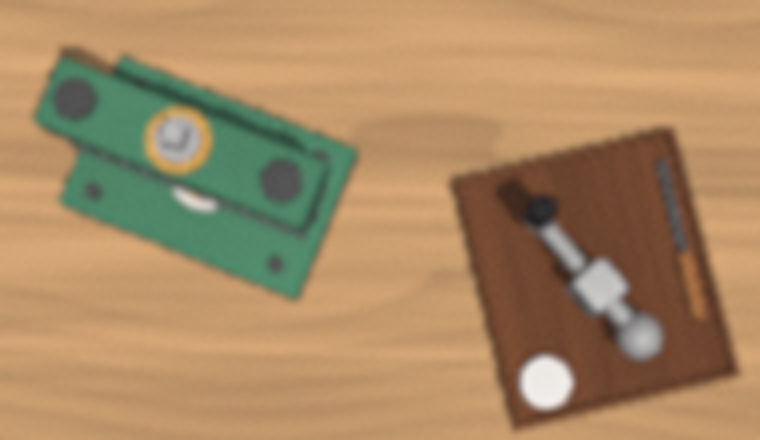

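View pics/sc1.png

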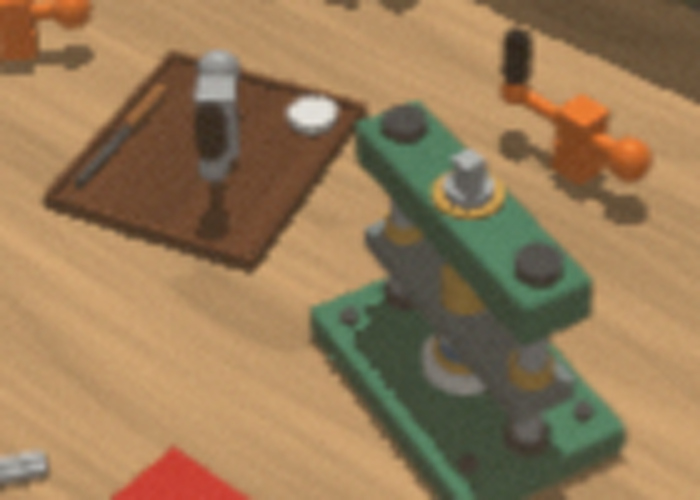

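Crop view: the hub top is at (599,286), the handle at (540,209) and the ball at (638,336). The press nuts are at (75,100) and (281,181), and the square is at about (178,139). The scene crop shows the pad visibly open above the medallion.

```bash
cat >> h.py <<'E'
from scipy.spatial.transform import Rotation as Ro
def tool():
    o=sensors.get_obs(); return np.array(o["tool_pos"]),Ro.from_euler("xyz",o["tool_rot"],degrees=True),o
def goto(P,yaw):
    "shift (mm) and rotvec in tool frame to reach TCP P, pointing down, tool x at yaw deg"
    p,R,o=tool(); T=Ro.from_euler("xyz",[180,0,yaw],degrees=True)
    print("shift",np.round(R.inv().apply(np.array(P)-p)*1e3,1),"rot",np.round((R.inv()*T).as_rotvec(),4),"q",np.round(o["qpos"],1),"t",o["time_s"])
E
python3 - <<'E'
from h import *
c=vision.read_camera("top");w=vision.read_camera("wrist")
f=lambda x,y:(215+(x+.5)/4-.5,140+(y+.5)/4-.5)
hub=plane(c,[f(599,286)],.062)[0];han=plane(c,[f(540,209)],.0935)[0];ball=plane(c,[f(638,336)],.05)[0]
n1=plane(c,[f(75,100)],.174)[0];n2=plane(c,[f(281,181)],.174)[0]
print(hub,han,ball,np.linalg.norm(han[:2]-hub[:2]),np.linalg.norm(ball[:2]-hub[:2]))
d=han-ball;print("crank yaw",np.degrees(np.arctan2(d[1],d[0])))
d=n1-n2;print("press",(n1+n2)/2,np.linalg.norm(d),np.degrees(np.arctan2(d[1],d[0])))
tc=[plane(c,[f(*p)],.012)[0] for p in((452,180),(668,128),(737,373),(516,428))];print(np.mean(tc,0),tc)
p,R,o=tool();print("cam in tool",R.inv().apply(-w["R"].T@w["t"]-p),(w["R"]@R.as_matrix()))
goto([*(hub[:2]),.26],np.degrees(np.arctan2(*(han-ball)[[1,0]])))
E
```

```text
[ 0.48387912 -0.15091668  0.062     ] [ 0.53272672 -0.10681833  0.0935    ] [ 0.45045083 -0.17988502  0.05      ] 0.06580845666141112 0.04423363858124058
crank yaw 41.60729128776485
press [0.56030134 0.13022678 0.174     ] 0.14242905260105684 69.78545804033058
[ 0.49556406 -0.15182263  0.012     ] [array([ 0.56381306, -0.04765963,  0.012     ]), array([ 0.60626192, -0.20560072,  0.012     ]), array([ 0.42784941, -0.25635508,  0.012     ]), array([ 0.38433186, -0.09767508,  0.012     ])]
cam in tool [ 0.08012552 -0.00063635 -0.15455069] [[ 6.91440847e-04  9.99996472e-01  2.56471397e-03]
 [-9.57168029e-01  1.40439065e-03 -2.89529604e-01]
 [-2.89532185e-01 -2.25466962e-03  9.57165623e-01]]
shift [-506.  -620.8  -29.4] rot [-3.0000e-04  7.0000e-04  2.0556e+00] q [-68.6  18.4  -4.   83.1   1.3  78.5  -3.3] t 0.3
```

```bash
python3 -c "
from h import *
goto([.56,.13,.28],103)"
```

```text
shift [-478.3 -331.1  -49.6] rot [-5.000e-04  4.000e-04  9.841e-01] q [-68.6  18.4  -4.   83.1   1.3  78.5  -3.3] t 0.3
```

>>> drive_tool --moves '[{"z": -50, "fingers": -1}, {"x": -478, "y": -331, "z": -50, "rz": 0.984, "fingers": -1}, {"x": -478, "y": -331, "z": -50, "rz": 0.984}, {"x": -478, "y": -331, "z": -50, "rz": 0.984}, {"x": -478, "y": -331, "z": -50, "rz": 0.984}, {"x": -478, "y": -331, "z": -50, "rz": 0.984}, {"x": -478, "y": -331, "z": -50, "rz": 0.984}, {"x": -478, "y": -331, "z": -50, "rz": 0.984}, {"x": -478, "y": -331, "z": -50, "rz": 0.984}, {"x": -478, "y": -331, "z": -50, "rz": 0.984}, {"x": -478, "y": -331, "z": -50, "rz": 0.984}, {"x": -478, "y": -331, "z": -50, "rz": 0.984}, {"x": -478, "y": -331, "z": -50, "rz": 0.984}]'

```text
invalid input at $.moves[0]: expected keys x, y, z, rx, ry, rz, fingers
```

```bash
python3 - <<'E'
from h import *
p,R,o=tool();print(p,o["tool_rot"],o["qpos"].round(1),o["time_s"])
w=vision.read_camera("wrist");cv2.imwrite("pics/w1.png",w["image"][:,:,::-1]);np.save("pics/w1.npy",w,allow_pickle=True)
print(proj(w,[[.5603,.1302,.176]]))
goto([.48388,-.15092,.26],41.6)
E
```

```text
[0.22882106 0.60823326 0.23018237] [-1.79965261e+02  3.71630568e-03  1.59387218e+02] [-68.6  18.4  -4.   83.1   1.3  78.5  -3.3] 0.3
[[ 63.79156488 569.88402536]]
shift [-506.  -620.8  -29.4] rot [-2.0000e-04  5.0000e-04  2.0557e+00] q [-68.6  18.4  -4.   83.1   1.3  78.5  -3.3] t 0.35
```

View pics/w1.png

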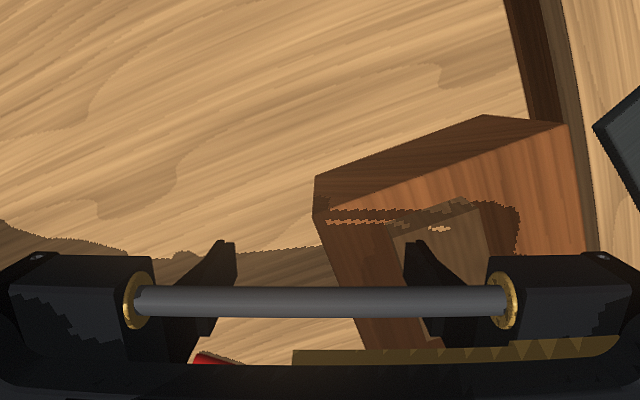

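The move was refused because every row needs all the keys. The wrist view hides the area below the TCP (rows 240 and down), so I'll stop with the square 60 mm ahead in tool x.

>>> drive_tool --moves '[{"x": 0, "y": 0, "z": -50, "rx": 0, "ry": 0, "rz": 0, "fingers": -1}, {"x": -510, "y": -380, "z": -50, "rx": 0, "ry": 0, "rz": 0.984, "fingers": -1}, {"x": -510, "y": -380, "z": -50, "rx": 0, "ry": 0, "rz": 0.984, "fingers": -1}, {"x": -510, "y": -380, "z": -50, "rx": 0, "ry": 0, "rz": 0.984, "fingers": -1}, {"x": -510, "y": -380, "z": -50, "rx": 0, "ry": 0, "rz": 0.984, "fingers": -1}, {"x": -510, "y": -380, "z": -50, "rx": 0, "ry": 0, "rz": 0.984, "fingers": -1}, {"x": -510, "y": -380, "z": -50, "rx": 0, "ry": 0, "rz": 0.984, "fingers": -1}, {"x": -510, "y": -380, "z": -50, "rx": 0, "ry": 0, "rz": 0.984, "fingers": -1}, {"x": -510, "y": -380, "z": -50, "rx": 0, "ry": 0, "rz": 0.984, "fingers": -1}, {"x": -510, "y": -380, "z": -50, "rx": 0, "ry": 0, "rz": 0.984, "fingers": -1}, {"x": -510, "y": -380, "z": -50, "rx": 0, "ry": 0, "rz": 0.984, "fingers": -1}, {"x": -510, "y": -380, "z": -50, "rx": 0, "ry": 0, "rz": 0.984, "fingers": -1}, {"x": -510, "y": -380, "z": -50, "rx": 0, "ry": 0, "rz": 0.984, "fingers": -1}, {"x": -510, "y": -380, "z": -50, "rx": 0, "ry": 0, "rz": 0.984, "fingers": -1}]'

```text
time_s: 2.1
tool_pos: [0.5717, 0.0756, 0.2804]
tool_rot: [-180.0, -0.1, 103.2]
force: [0.2, 1.3, 0.2]
grip_width: 0.0873
grasp_force: 0.0
```

```bash
python3 - <<'E'
from h import *
p,R,o=tool();print(p,o["tool_rot"],o["qpos"].round(1),o["time_s"])
w=vision.read_camera("wrist");np.save("pics/w2.npy",w,allow_pickle=True)
q=proj(w,[[.5603,.1302,.186]])[0];print(q)
u,v=np.clip(q.astype(int),[80,75],[560,325]);print(u,v)
im=w["image"][v-75:v+75,u-80:u+80]
cv2.imwrite("pics/w2.png",cv2.resize(im,None,fx=4,fy=4,interpolation=cv2.INTER_CUBIC)[:,:,::-1])
E
```

```text
[0.57173354 0.0756003  0.28044954] [-1.79983755e+02 -7.36076512e-02  1.03198636e+02] [-34.7   8.5  27.7  90.5  -4.1  82.    6.5] 2.1
[323.00434364 132.35290967]
323 132
```

View pics/w2.png

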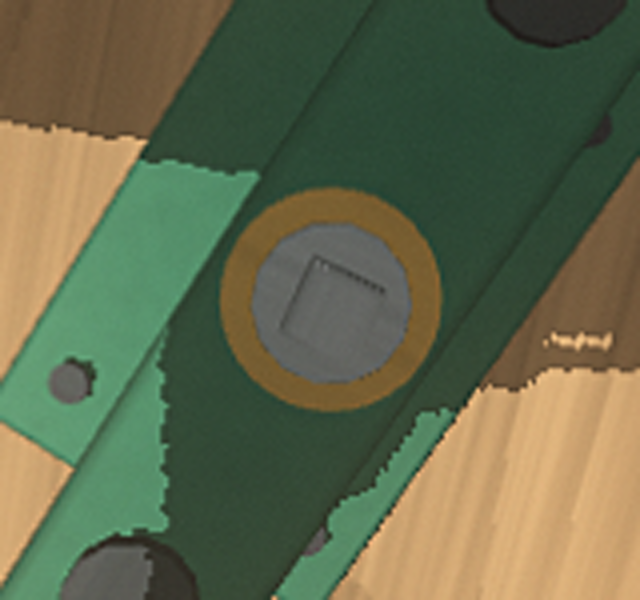

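The collar is centred at crop (331,302). The square's visible edges run from (315,257) to (385,291) and from (315,257) to (282,330).

```bash
python3 - <<'E'
from h import *
w=np.load("pics/w2.npy",allow_pickle=True).item()
f=lambda x,y:(243+(x+.5)/4-.5,57+(y+.5)/4-.5)
im=w["image"];hsv=cv2.cvtColor(im,cv2.COLOR_RGB2HSV)
m=((hsv[...,0]>10)&(hsv[...,0]<28)&(hsv[...,1]>110)).astype(np.uint8)
m[:100]=0;m[162:]=0;m[:,:295]=0;m[:,356:]=0
cs=max(cv2.findContours(m,cv2.RETR_EXTERNAL,cv2.CHAIN_APPROX_NONE)[0],key=cv2.contourArea)
e=cv2.fitEllipse(cs);print("brass",e,"hand",f(331,302))
C=plane(w,[e[0]],.174)[0];print("brass c",C, "collar c",plane(w,[f(331,302)],.176)[0])
for z in(.176,.1935):
    a,b,d=[plane(w,[f(*p)],z)[0] for p in((315,257),(385,291),(282,330))]
    y=lambda v:np.degrees(np.arctan2(v[1],v[0]))
    print(z,y(b-a)%90,y(d-a)%90,np.linalg.norm(b-a),np.linalg.norm(d-a),"sqc",(b+d)/2)
g=cv2.cvtColor(im,cv2.COLOR_RGB2GRAY)
ls=cv2.createLineSegmentDetector(scale=1.0).detect(cv2.resize(g[100:165,290:360],None,fx=4,fy=4,interpolation=cv2.INTER_CUBIC))[0].reshape(-1,4)
for l in ls:
    n=np.hypot(l[2]-l[0],l[3]-l[1])
    if n>25 and all(90<q<200 for q in l):
        P=plane(w,[(290+(l[0]+.5)/4-.5,100+(l[1]+.5)/4-.5),(290+(l[2]+.5)/4-.5,100+(l[3]+.5)/4-.5)],.19);v=P[1]-P[0]
        print(l.round(),np.degrees(np.arctan2(v[1],v[0]))%90)
goto([.48388-.06*np.cos(.726),-.15092-.06*np.sin(.726),.23],41.6)
E
```

```text
brass ((325.2492370605469, 131.37484741210938), (54.389347076416016, 54.82918930053711), 4.3993754386901855) hand (325.375, 132.125)
brass c [0.56210833 0.13020319 0.174     ] collar c [0.56225669 0.12986342 0.176     ]
0.176 77.78785815770485 78.5874495731567 0.014283282220246898 0.01463224765384662 sqc [0.56303774 0.12844272 0.176     ]
0.1935 77.78785815770489 78.58744957315695 0.013319031682297786 0.013644438797726203 sqc [0.56236063 0.13007592 0.1935    ]
[150.  93. 196. 115.] 77.05601144202004
shift [-229.1 -190.1   50.3] rot [-8.0000e-04 -9.0000e-04  1.0755e+00] q [-34.7   8.5  27.7  90.5  -4.1  82.    6.5] t 2.15
```

>>> drive_tool --moves '[{"x": -229, "y": -190, "z": 0, "rx": 0, "ry": 0, "rz": 1.075, "fingers": -1}, {"x": -229, "y": -190, "z": 50, "rx": 0, "ry": 0, "rz": 1.075, "fingers": -1}, {"x": -229, "y": -190, "z": 50, "rx": 0, "ry": 0, "rz": 1.075, "fingers": -1}, {"x": -229, "y": -190, "z": 50, "rx": 0, "ry": 0, "rz": 1.075, "fingers": -1}, {"x": -229, "y": -190, "z": 50, "rx": 0, "ry": 0, "rz": 1.075, "fingers": -1}, {"x": -229, "y": -190, "z": 50, "rx": 0, "ry": 0, "rz": 1.075, "fingers": -1}, {"x": -229, "y": -190, "z": 50, "rx": 0, "ry": 0, "rz": 1.075, "fingers": -1}, {"x": -229, "y": -190, "z": 50, "rx": 0, "ry": 0, "rz": 1.075, "fingers": -1}, {"x": -229, "y": -190, "z": 50, "rx": 0, "ry": 0, "rz": 1.075, "fingers": -1}]'

```text
time_s: 3.28
tool_pos: [0.4394, -0.1917, 0.2306]
tool_rot: [180.0, -0.0, 41.6]
force: [0.4, 0.0, 0.4]
grip_width: 0.087
grasp_force: 0.0
```

```bash
python3 - <<'E'
from h import *
p,R,o=tool();print(p,o["tool_rot"],o["qpos"].round(1),o["time_s"])
w=vision.read_camera("wrist");np.save("pics/w3.npy",w,allow_pickle=True)
print(proj(w,[[.4839,-.1509,.062],[.5327,-.1068,.0935],[.45,-.18,.05]]))
cv2.imwrite("pics/w3.png",w["image"][:,:,::-1])
E
```

```text
[ 0.43936837 -0.19172319  0.23063632] [ 1.79989455e+02 -3.80728825e-03  4.16142443e+01] [-21.8  -4.9  40.4 107.7   3.3  76.  -30.6] 3.275
[[318.33982069 118.64266473]
 [317.50727616  35.45685133]
 [317.60802014 164.50382094]]
```

View pics/w3.png

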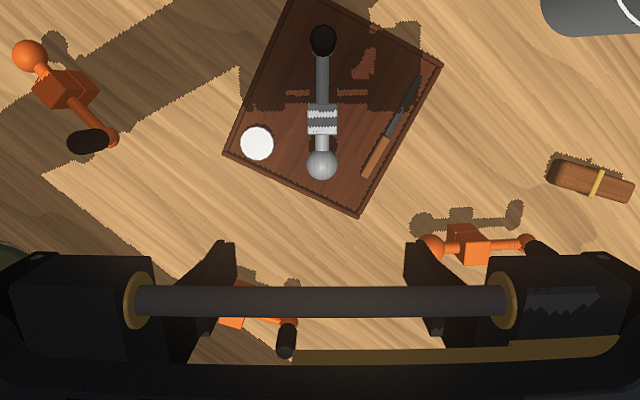

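The hub top is centred at about (322,119), the handle at (322,38) and the ball at (322,164), so the crank is aligned with the tool. All are about 4 px right of the top-camera prediction. I'll check the wrist camera's bias against the fingers.

```bash
python3 - <<'E'
from h import *
w=np.load("pics/w3.npy",allow_pickle=True).item()
p,R,o=tool()
print("tip mid pred (seen ~319.5,241)",proj(w,p+R.apply([[0,0,.008],[0,.0435,.008],[0,-.0435,.008],[0.0095,.0435,.008]])))
im=w["image"].astype(int);sub=im[60:185,290:360]
m=((sub.max(2)-sub.min(2)<22)&(sub.min(2)>70)).astype(np.uint8)
print("cols of grey per 6 rows",[(60+r,(290+np.where(m[r])[0][[0,-1]]).tolist()) for r in range(0,125,5) if m[r].any()])
hub=plane(w,[(322,119)],.062)[0];print(hub,plane(w,[(322,164)],.05)[0])
goto([.484,-.1515,.13],41.6)
E
```

```text
tip mid pred (seen ~319.5,241) [[319.57756745 257.41969497]
 [403.40321693 257.24730246]
 [235.69263697 257.10585548]
 [404.81977712 240.35237925]]
cols of grey per 6 rows [(60, [317, 328]), (65, [317, 328]), (70, [317, 328]), (75, [317, 328]), (80, [317, 328]), (85, [317, 327]), (90, [316, 327]), (95, [316, 327]), (100, [317, 327]), (105, [308, 336]), (110, [307, 337]), (115, [307, 337]), (120, [307, 336]), (125, [307, 336]), (130, [307, 336]), (135, [315, 328]), (140, [315, 328]), (145, [315, 328]), (150, [315, 328]), (155, [309, 334]), (160, [307, 336]), (165, [306, 337]), (170, [308, 335]), (175, [311, 332])]
[ 0.48587871 -0.15360559  0.062     ] [ 0.4532298  -0.18288021  0.05      ]
shift [ 60.3  -0.5 100.6] rot [ 0.0001  0.0001 -0.0005] q [-21.8  -4.9  40.5 107.7   3.3  76.  -30.6] t 3.325
```

>>> drive_tool --moves '[{"x": 60, "y": 2.4, "z": 30, "rx": 0, "ry": 0, "rz": 0, "fingers": -1}, {"x": 60, "y": 2.4, "z": 80, "rx": 0, "ry": 0, "rz": 0, "fingers": -1}, {"x": 60, "y": 2.4, "z": 120, "rx": 0, "ry": 0, "rz": 0, "fingers": -1}, {"x": 60, "y": 2.4, "z": 150, "rx": 0, "ry": 0, "rz": 0, "fingers": -1}, {"x": 60, "y": 2.4, "z": 175, "rx": 0, "ry": 0, "rz": 0, "fingers": -1}, {"x": 60, "y": 2.4, "z": 191, "rx": 0, "ry": 0, "rz": 0, "fingers": -1}, {"x": 60, "y": 2.4, "z": 191, "rx": 0, "ry": 0, "rz": 0, "fingers": -1}, {"x": 60, "y": 2.4, "z": 191, "rx": 0, "ry": 0, "rz": 0, "fingers": -1}]'

```text
time_s: 4.32
tool_pos: [0.4863, -0.155, 0.0404]
tool_rot: [179.9, -0.1, 41.4]
force: [-0.5, 0.3, 0.3]
grip_width: 0.0871
grasp_force: 0.0
```

>>> drive_tool --moves '[{"x": 0, "y": 0, "z": 0, "rx": 0, "ry": 0, "rz": 0, "fingers": 1}, {"x": 0, "y": 0, "z": 0, "rx": 0, "ry": 0, "rz": 0, "fingers": 1}, {"x": 0, "y": 0, "z": 0, "rx": 0, "ry": 0, "rz": 0, "fingers": 1}, {"x": 0, "y": 0, "z": 0, "rx": 0, "ry": 0, "rz": 0, "fingers": 1}, {"x": 0, "y": 0, "z": 0, "rx": 0, "ry": 0, "rz": 0, "fingers": 1}, {"x": 0, "y": 0, "z": 0, "rx": 0, "ry": 0, "rz": 0, "fingers": 1}, {"x": 0, "y": 0, "z": 0, "rx": 0, "ry": 0, "rz": 0, "fingers": 1}, {"x": 0, "y": 0, "z": 0, "rx": 0, "ry": 0, "rz": 0, "fingers": 1}]' --force 35

```text
time_s: 5.32
tool_pos: [0.4852, -0.1546, 0.0395]
tool_rot: [-180.0, 0.0, 41.4]
force: [-1.2, 0.9, 0.9]
grip_width: 0.0275
grasp_force: 35.0
```

>>> drive_tool --moves '[{"x": 0, "y": 0, "z": -15, "rx": 0, "ry": 0, "rz": 0, "fingers": 1}, {"x": 0, "y": 0, "z": -50, "rx": 0, "ry": 0, "rz": 0, "fingers": 1}, {"x": 0, "y": 0, "z": -100, "rx": 0, "ry": 0, "rz": 0, "fingers": 1}, {"x": 0, "y": 0, "z": -150, "rx": 0, "ry": 0, "rz": 0, "fingers": 1}, {"x": 0, "y": 0, "z": -195, "rx": 0, "ry": 0, "rz": -0.1, "fingers": 1}, {"x": 25, "y": -16, "z": -220, "rx": 0, "ry": 0, "rz": -0.2, "fingers": 1}, {"x": 60, "y": -40, "z": -220, "rx": 0, "ry": 0, "rz": -0.3, "fingers": 1}, {"x": 100, "y": -66, "z": -220, "rx": 0, "ry": 0, "rz": -0.4, "fingers": 1}, {"x": 140, "y": -92, "z": -220, "rx": 0, "ry": 0, "rz": -0.5, "fingers": 1}, {"x": 180, "y": -119, "z": -220, "rx": 0, "ry": 0, "rz": -0.57, "fingers": 1}, {"x": 215, "y": -142, "z": -220, "rx": 0, "ry": 0, "rz": -0.62, "fingers": 1}, {"x": 238, "y": -157, "z": -220, "rx": 0, "ry": 0, "rz": -0.639, "fingers": 1}, {"x": 245, "y": -162, "z": -220, "rx": 0, "ry": 0, "rz": -0.639, "fingers": 1}, {"x": 245, "y": -162, "z": -220, "rx": 0, "ry": 0, "rz": -0.639, "fingers": 1}, {"x": 245, "y": -162, "z": -220, "rx": 0, "ry": 0, "rz": -0.639, "fingers": 1}]'

```text
time_s: 7.2
tool_pos: [0.562, 0.1261, 0.2598]
tool_rot: [180.0, 0.1, 77.8]
force: [0.0, -0.4, -5.3]
grip_width: 0.0277
grasp_force: 35.0
```

```bash
python3 - <<'E'
from h import *
p,R,o=tool();print(p,o["tool_rot"],o["qpos"].round(1),o["force"],o["wrist_torque"],o["time_s"])
w=vision.read_camera("wrist");np.save("pics/w4.npy",w,allow_pickle=True)
s=vision.read_camera("scene")
a=w["image"][60:300,170:470]
q=proj(s,[[.562,.13,.2]])[0].astype(int);print(q)
b=s["image"][q[1]-60:q[1]+60,q[0]-75:q[0]+75]
r=lambda i,k:cv2.resize(i,(400,320),interpolation=cv2.INTER_CUBIC)
cv2.imwrite("pics/w4.png",np.hstack([r(a,0),r(b,0)])[:,:,::-1])
print(proj(w,p+R.apply([[0,0,-.0225],[.065,0,-.054]])))
E
```

```text
[0.56204988 0.12614058 0.2597777 ] [1.79985218e+02 5.07713004e-02 7.78247054e+01] [-39.    8.8  26.7  92.4  -4.   79.7 -24.1] [ 0.01702696 -0.44908305 -5.25387803] [-0.09185829  0.06898192  0.03772836] 7.2
[343 204]
[[320.84096095 288.45085212]
 [321.55267448 148.21577911]]
```

View pics/w4.png

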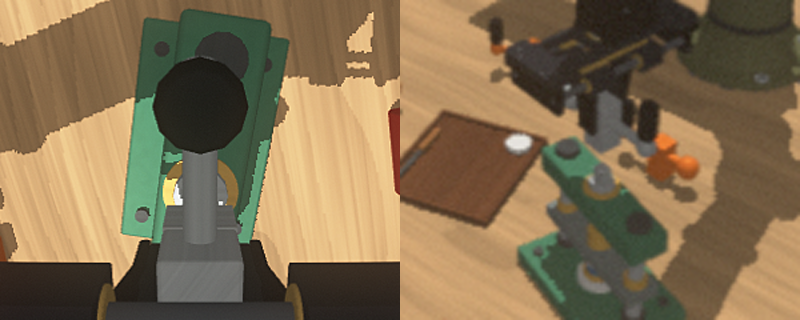

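The wrist crop shows the handle top at about (200,105), and the hub's top front edge at about row 262, which is full row 256.5. The scene crop shows the crank hanging level, close to the square.

```bash
python3 - <<'E'
from h import *
w=np.load("pics/w4.npy",allow_pickle=True).item();p,R,o=tool()
for dx in(0,.0015,.003):
  print(dx,proj(w,p+R.apply([[.014+dx,0,-.0225],[.014+dx,.014,-.0225],[.065+dx-.011,0,-.054],[.065+dx,0.011,-.054],[.065+dx,0,-.054]])).round(1).tolist())
g=cv2.cvtColor(w["image"],cv2.COLOR_RGB2GRAY)
print(g[205:285,300].tolist(), g[205:285,340].tolist())
print([ (r,g[r,318]) for r in range(160,190)])
E
```

```text
0 [[320.5, 258.0], [353.9, 257.9], [320.9, 183.1], [358.9, 146.2], [320.9, 146.2]]
0.0015 [[320.5, 254.7], [354.0, 254.7], [320.9, 178.2], [359.1, 141.0], [320.9, 141.0]]
0.003 [[320.6, 251.4], [354.1, 251.4], [320.9, 173.2], [359.2, 135.8], [320.9, 135.7]]
[211, 236, 237, 235, 210, 226, 195, 229, 216, 84, 90, 92, 97, 91, 90, 94, 88, 94, 92, 92, 89, 94, 92, 90, 84, 98, 118, 90, 90, 91, 92, 93, 91, 92, 92, 89, 92, 93, 91, 92, 95, 92, 93, 93, 94, 91, 93, 91, 94, 92, 97, 104, 113, 112, 115, 115, 115, 115, 113, 114, 118, 119, 118, 117, 116, 116, 113, 113, 115, 114, 115, 115, 115, 114, 115, 113, 113, 114, 113, 115] [107, 112, 117, 115, 102, 100, 110, 111, 119, 90, 92, 93, 95, 89, 88, 89, 87, 92, 92, 90, 91, 89, 91, 89, 83, 99, 121, 89, 87, 91, 92, 90, 90, 90, 92, 93, 91, 92, 90, 91, 91, 89, 90, 89, 90, 90, 91, 91, 90, 88, 96, 104, 115, 114, 117, 117, 115, 115, 115, 115, 113, 113, 113, 112, 114, 114, 112, 108, 112, 109, 111, 111, 111, 110, 108, 110, 111, 111, 113, 113]
[(160, np.uint8(34)), (161, np.uint8(34)), (162, np.uint8(35)), (163, np.uint8(36)), (164, np.uint8(35)), (165, np.uint8(37)), (166, np.uint8(35)), (167, np.uint8(35)), (168, np.uint8(36)), (169, np.uint8(38)), (170, np.uint8(35)), (171, np.uint8(37)), (172, np.uint8(33)), (173, np.uint8(31)), (174, np.uint8(25)), (175, np.uint8(93)), (176, np.uint8(114)), (177, np.uint8(110)), (178, np.uint8(111)), (179, np.uint8(110)), (180, np.uint8(110)), (181, np.uint8(110)), (182, np.uint8(111)), (183, np.uint8(111)), (184, np.uint8(108)), (185, np.uint8(111)), (186, np.uint8(111)), (187, np.uint8(110)), (188, np.uint8(111)), (189, np.uint8(109))]
```

>>> drive_tool --moves '[{"x": 2.7, "y": -0.6, "z": 6, "rx": 0, "ry": 0, "rz": 0, "fingers": 1}, {"x": 2.7, "y": -0.6, "z": 14, "rx": 0, "ry": 0, "rz": 0, "fingers": 1}, {"x": 2.7, "y": -0.6, "z": 21, "rx": 0, "ry": 0, "rz": 0, "fingers": 1}, {"x": 2.7, "y": -0.6, "z": 26, "rx": 0, "ry": 0, "rz": 0, "fingers": 1}, {"x": 2.7, "y": -0.6, "z": 26, "rx": 0, "ry": 0, "rz": 0, "fingers": 1}, {"x": 2.7, "y": -0.6, "z": 26, "rx": 0, "ry": 0, "rz": 0, "fingers": 1}, {"x": 2.7, "y": -0.6, "z": 26, "rx": 0, "ry": 0, "rz": 0, "fingers": 1}, {"x": 2.7, "y": -0.6, "z": 26, "rx": 0, "ry": 0, "rz": 0, "fingers": 1}]'

```text
time_s: 8.3
tool_pos: [0.5621, 0.1315, 0.2338]
tool_rot: [180.0, -0.0, 78.0]
force: [0.0, -0.0, -4.0]
grip_width: 0.0275
grasp_force: 35.0
```

```bash
python3 - <<'E'
from h import *
p,R,o=tool();print(p,o["tool_rot"],o["force"],o["wrist_torque"],o["time_s"])
goto([.562,.1289,.2095],78)
E
```

```text
[0.56213022 0.13150412 0.2338275 ] [ 1.79975049e+02 -1.95063195e-02  7.80245186e+01] [ 0.0291616  -0.04361106 -4.0321755 ] [-0.14543633  0.12410287 -0.03603152] 8.3
shift [-2.6  0.4 24.3] rot [ 0.0004 -0.0003  0.0004] q [-39.1   9.7  26.4  94.5  -4.4  76.8 -24. ] t 8.3
```

>>> drive_tool --moves '[{"x": -2.6, "y": 0.3, "z": 0, "rx": 0, "ry": 0, "rz": 0, "fingers": 1}, {"x": -2.6, "y": 0.3, "z": 0, "rx": 0, "ry": 0, "rz": 0, "fingers": 1}, {"x": -2.6, "y": 0.3, "z": 2, "rx": 0, "ry": 0, "rz": 0, "fingers": 1}, {"x": -2.6, "y": 0.3, "z": 4, "rx": 0, "ry": 0, "rz": 0, "fingers": 1}, {"x": -2.6, "y": 0.3, "z": 6, "rx": 0, "ry": 0, "rz": 0, "fingers": 1}, {"x": -2.6, "y": 0.3, "z": 6, "rx": 0, "ry": 0, "rz": 0, "fingers": 1}]'

```text
time_s: 9.05
tool_pos: [0.5618, 0.1288, 0.2275]
tool_rot: [180.0, 0.0, 78.0]
force: [0.3, -0.0, -4.6]
grip_width: 0.0277
grasp_force: 35.0
```

>>> drive_tool --moves '[{"x": 0, "y": 0, "z": 1.5, "rx": 0, "ry": 0, "rz": 0, "fingers": 1}, {"x": 0, "y": 0, "z": 3, "rx": 0, "ry": 0, "rz": 0, "fingers": 1}, {"x": 0, "y": 0, "z": 4, "rx": 0, "ry": 0, "rz": 0, "fingers": 1}, {"x": 0, "y": 0, "z": 4, "rx": 0, "ry": 0, "rz": 0, "fingers": 1}]'

```text
time_s: 9.55
tool_pos: [0.5622, 0.1287, 0.2236]
tool_rot: [179.9, -0.0, 78.0]
force: [2.4, -0.5, -4.5]
grip_width: 0.0278
grasp_force: 35.0
```

>>> drive_tool --moves '[{"x": 0, "y": 0.5, "z": 2, "rx": 0, "ry": 0, "rz": 0, "fingers": 1}, {"x": 0, "y": 0.5, "z": 4, "rx": 0, "ry": 0, "rz": 0, "fingers": 1}, {"x": 0, "y": 0.5, "z": 6, "rx": 0, "ry": 0, "rz": 0, "fingers": 1}, {"x": 0, "y": 0.5, "z": 6, "rx": 0, "ry": 0, "rz": 0, "fingers": 1}]'

```text
time_s: 10.05
tool_pos: [0.5623, 0.1287, 0.2172]
tool_rot: [180.0, 0.0, 78.0]
force: [1.5, 0.2, -6.2]
grip_width: 0.0279
grasp_force: 35.0
```

Going in cleanly; about 8 mm to go, slowing at the end.

>>> drive_tool --moves '[{"x": 0, "y": 0.3, "z": 1.5, "rx": 0, "ry": 0, "rz": 0, "fingers": 1}, {"x": 0, "y": 0.3, "z": 3, "rx": 0, "ry": 0, "rz": 0, "fingers": 1}, {"x": 0, "y": 0.3, "z": 4.5, "rx": 0, "ry": 0, "rz": 0, "fingers": 1}, {"x": 0, "y": 0.3, "z": 6, "rx": 0, "ry": 0, "rz": 0, "fingers": 1}, {"x": 0, "y": 0.3, "z": 7, "rx": 0, "ry": 0, "rz": 0, "fingers": 1}, {"x": 0, "y": 0.3, "z": 7, "rx": 0, "ry": 0, "rz": 0, "fingers": 1}]'

```text
time_s: 10.8
tool_pos: [0.5623, 0.1288, 0.2103]
tool_rot: [-180.0, 0.0, 78.0]
force: [0.2, -0.2, -5.5]
grip_width: 0.0278
grasp_force: 35.0
```

>>> drive_tool --moves '[{"x": 0, "y": 0, "z": 0.6, "rx": 0, "ry": 0, "rz": 0, "fingers": 1}, {"x": 0, "y": 0, "z": 1.2, "rx": 0, "ry": 0, "rz": 0, "fingers": 1}, {"x": 0, "y": 0, "z": 1.8, "rx": 0, "ry": 0, "rz": 0, "fingers": 1}, {"x": 0, "y": 0, "z": 1.8, "rx": 0, "ry": 0, "rz": 0, "fingers": 1}]'

```text
time_s: 11.3
tool_pos: [0.5624, 0.1287, 0.2095]
tool_rot: [-180.0, -0.0, 78.0]
force: [-3.4, -0.6, 1.7]
grip_width: 0.0278
grasp_force: 35.0
```

>>> drive_tool --moves '[{"x": 0, "y": 0, "z": -0.8, "rx": 0, "ry": 0, "rz": 0, "fingers": -1}, {"x": 0, "y": 0, "z": -0.8, "rx": 0, "ry": 0, "rz": 0, "fingers": -1}, {"x": 0, "y": 0, "z": -0.8, "rx": 0, "ry": 0, "rz": 0, "fingers": -1}, {"x": 0, "y": 0, "z": -0.8, "rx": 0, "ry": 0, "rz": 0, "fingers": -1}, {"x": 0, "y": 0, "z": -10, "rx": 0, "ry": 0, "rz": 0, "fingers": -1}, {"x": 0, "y": 0, "z": -24, "rx": 0, "ry": 0, "rz": 0, "fingers": -1}, {"x": 15, "y": 0, "z": -27, "rx": 0, "ry": 0, "rz": 0, "fingers": -1}, {"x": 40, "y": 0, "z": -27, "rx": 0, "ry": 0, "rz": 0, "fingers": -1}, {"x": 60, "y": 0, "z": -27, "rx": 0, "ry": 0, "rz": 0, "fingers": -1}, {"x": 66, "y": 0, "z": -27, "rx": 0, "ry": 0, "rz": 0, "fingers": -1}, {"x": 66, "y": 0, "z": -27, "rx": 0, "ry": 0, "rz": 0, "fingers": -1}, {"x": 66, "y": 0, "z": -27, "rx": 0, "ry": 0, "rz": 0, "fingers": -1}]'

```text
time_s: 12.8
tool_pos: [0.5763, 0.1922, 0.2357]
tool_rot: [180.0, 0.0, 78.0]
force: [0.4, -0.4, -0.8]
grip_width: 0.0869
grasp_force: 0.0
```

```bash
python3 - <<'E'
from h import *
p,R,o=tool();print(p,o["tool_rot"],o["qpos"].round(1),o["force"],o["time_s"])
w=vision.read_camera("wrist");s=vision.read_camera("scene")
a=w["image"][60:340,170:470];b=s["image"][150:260,275:412]
cv2.imwrite("pics/w5.png",np.hstack([cv2.resize(i,(400,400),interpolation=cv2.INTER_CUBIC) for i in(a,b)])[:,:,::-1])
E
```

```text
[0.57631907 0.19219161 0.23568822] [1.79998274e+02 3.83618706e-02 7.79506731e+01] [-41.7  13.5  24.7  90.   -5.7  77.8 -28.5] [ 0.39341226 -0.43691154 -0.83872122] 12.8
```

View pics/w5.png

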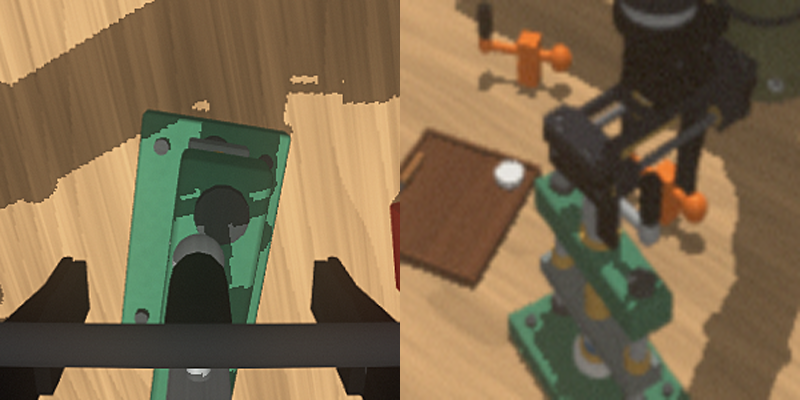

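The handle stands centred between the open fingers and the crank is seated. I'll grip the handle next.

>>> drive_tool --moves '[{"x": 0, "y": 0, "z": 0, "rx": 0, "ry": 0, "rz": 0, "fingers": 1}, {"x": 0, "y": 0, "z": 0, "rx": 0, "ry": 0, "rz": 0, "fingers": 1}, {"x": 0, "y": 0, "z": 0, "rx": 0, "ry": 0, "rz": 0, "fingers": 1}, {"x": 0, "y": 0, "z": 0, "rx": 0, "ry": 0, "rz": 0, "fingers": 1}, {"x": 0, "y": 0, "z": 0, "rx": 0, "ry": 0, "rz": 0, "fingers": 1}, {"x": 0, "y": 0, "z": 0, "rx": 0, "ry": 0, "rz": 0, "fingers": 1}, {"x": 0, "y": 0, "z": 0, "rx": 0, "ry": 0, "rz": 0, "fingers": 1}]' --force 15

```text
time_s: 13.78
tool_pos: [0.5762, 0.1933, 0.2358]
tool_rot: [180.0, -0.0, 78.0]
force: [-0.8, -0.2, -0.6]
grip_width: 0.0252
grasp_force: 0.0
```

>>> drive_tool --moves '[{"x": -0.3, "y": 6.5, "z": 0, "rx": 0, "ry": 0, "rz": 0, "fingers": 1}, {"x": -1.3, "y": 12.9, "z": 0, "rx": 0, "ry": 0, "rz": 0, "fingers": 1}, {"x": -2.9, "y": 19.2, "z": 0, "rx": 0, "ry": 0, "rz": 0, "fingers": 1}, {"x": -5.1, "y": 25.3, "z": 0, "rx": 0, "ry": 0, "rz": 0, "fingers": 1}, {"x": -8, "y": 31.2, "z": 0, "rx": 0, "ry": 0, "rz": 0, "fingers": 1}, {"x": -8, "y": 31.2, "z": 0, "rx": 0, "ry": 0, "rz": 0, "fingers": 1}, {"x": -8, "y": 31.2, "z": 0, "rx": 0, "ry": 0, "rz": 0, "fingers": 1}]'

```text
time_s: 14.65
tool_pos: [0.6055, 0.1785, 0.2357]
tool_rot: [179.9, 0.0, 78.0]
force: [-0.6, -1.1, 0.3]
grip_width: 0.0211
grasp_force: 15.0
```

```bash
cat > st.py <<'E'
from h import *
p,R,o=tool();A=np.array([.5626,.1299]);r=p[:2]-A;F=o["force"]
n=np.linalg.norm(r);u=r/n;t=np.array([-u[1],u[0]])
print("pos",p.round(4),"yaw",o["tool_rot"].round(1),"phi",round(np.radians(78)-np.arctan2(r[1],r[0]),3),"r",n.round(4),"Frad",(F[:2]@u).round(2),"Fback(ccw)",(F[:2]@t).round(2),"Fz",F[2].round(2),"q7",o["qpos"][6].round(0),"t",o["time_s"])
E
python3 st.py
```

```text
pos [0.6055 0.1785 0.2357] yaw [179.9   0.   78. ] phi 0.514 r 0.0648 Frad -1.25 Fback(ccw) -0.29 Fz 0.28 q7 -25.0 t 14.65
```

>>> drive_tool --moves '[{"x": -3.4, "y": 5.5, "z": 0, "rx": 0, "ry": 0, "rz": 0, "fingers": 1}, {"x": -7.3, "y": 10.7, "z": 0, "rx": 0, "ry": 0, "rz": 0, "fingers": 1}, {"x": -11.7, "y": 15.4, "z": 0, "rx": 0, "ry": 0, "rz": 0, "fingers": 1}, {"x": -16.6, "y": 19.7, "z": 0, "rx": 0, "ry": 0, "rz": 0, "fingers": 1}, {"x": -21.9, "y": 23.5, "z": 0, "rx": 0, "ry": 0, "rz": 0, "fingers": 1}, {"x": -27.5, "y": 26.7, "z": 0, "rx": 0, "ry": 0, "rz": 0, "fingers": 1}, {"x": -33.4, "y": 29.4, "z": 0, "rx": 0, "ry": 0, "rz": 0, "fingers": 1}]'

```text
time_s: 15.52
tool_pos: [0.6272, 0.1401, 0.2358]
tool_rot: [180.0, -0.0, 78.0]
force: [-2.5, 2.0, -0.3]
grip_width: 0.0217
grasp_force: 15.0
```

```bash
python3 st.py
```

```text
pos [0.6272 0.1401 0.2358] yaw [180.  -0.  78.] phi 1.204 r 0.0654 Frad -2.19 Fback(ccw) 2.32 Fz -0.35 q7 -21.0 t 15.525
```

>>> drive_tool --moves '[{"x": 0, "y": 0, "z": 0, "rx": 0, "ry": 0, "rz": 0, "fingers": 1}, {"x": 0, "y": 0, "z": 0, "rx": 0, "ry": 0, "rz": 0, "fingers": 1}]'

```text
time_s: 15.78
tool_pos: [0.6273, 0.1395, 0.2358]
tool_rot: [179.9, 0.0, 78.0]
force: [-1.1, 0.5, -0.9]
grip_width: 0.0216
grasp_force: 15.0
```

```bash
python3 st.py; python3 - <<'E'
from h import *
s=vision.read_camera("scene")
cv2.imwrite("pics/s6.png",cv2.resize(s["image"][195:270,310:385],(600,600),interpolation=cv2.INTER_CUBIC)[:,:,::-1])
E
```

```text
pos [0.6273 0.1395 0.2358] yaw [179.9   0.   78. ] phi 1.214 r 0.0654 Frad -1.05 Fback(ccw) 0.62 Fz -0.91 q7 -21.0 t 15.775
```

View pics/s6.png

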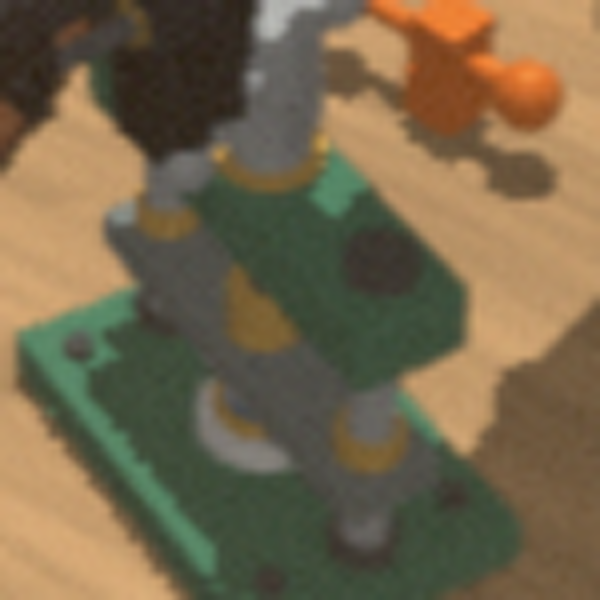

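The crank is fully on its collar and turning the screw. The platen hides the pad gap. Held still, it pushes back with almost nothing, so I'll continue in 0.3 rad steps.

>>> drive_tool --moves '[{"x": -6.2, "y": 2.0, "z": 0, "rx": 0, "ry": 0, "rz": 0, "fingers": 1}, {"x": -12.6, "y": 3.5, "z": 0, "rx": 0, "ry": 0, "rz": 0, "fingers": 1}, {"x": -19, "y": 4.2, "z": 0, "rx": 0, "ry": 0, "rz": 0, "fingers": 1}, {"x": -19, "y": 4.2, "z": 0, "rx": 0, "ry": 0, "rz": 0, "fingers": 1}, {"x": -19, "y": 4.2, "z": 0, "rx": 0, "ry": 0, "rz": 0, "fingers": 1}, {"x": -19, "y": 4.2, "z": 0, "rx": 0, "ry": 0, "rz": 0, "fingers": 1}]'

```text
time_s: 16.58
tool_pos: [0.6274, 0.1201, 0.2359]
tool_rot: [180.0, 0.0, 78.0]
force: [-0.5, 0.7, -1.3]
grip_width: 0.0213
grasp_force: 15.0
```

```bash
python3 st.py
```

```text
pos [0.6274 0.1201 0.2359] yaw [180.   0.  78.] phi 1.512 r 0.0655 Frad -0.59 Fback(ccw) 0.57 Fz -1.32 q7 -19.0 t 16.575
```

>>> drive_tool --moves '[{"x": -6.5, "y": 0.2, "z": 0, "rx": 0, "ry": 0, "rz": 0, "fingers": 1}, {"x": -13, "y": -0.3, "z": 0, "rx": 0, "ry": 0, "rz": 0, "fingers": 1}, {"x": -19.4, "y": -1.5, "z": 0, "rx": 0, "ry": 0, "rz": 0, "fingers": 1}, {"x": -19.4, "y": -1.5, "z": 0, "rx": 0, "ry": 0, "rz": 0, "fingers": 1}, {"x": -19.4, "y": -1.5, "z": 0, "rx": 0, "ry": 0, "rz": 0, "fingers": 1}, {"x": -19.4, "y": -1.5, "z": 0, "rx": 0, "ry": 0, "rz": 0, "fingers": 1}]'

```text
time_s: 17.32
tool_pos: [0.6217, 0.1013, 0.2359]
tool_rot: [180.0, 0.1, 78.0]
force: [1.5, -0.9, 0.4]
grip_width: 0.0216
grasp_force: 15.0
```

```bash
python3 st.py
```

```text
pos [0.6217 0.1013 0.2359] yaw [1.8e+02 1.0e-01 7.8e+01] phi 1.812 r 0.0657 Frad 1.69 Fback(ccw) -0.14 Fz 0.41 q7 -18.0 t 17.325
```

>>> drive_tool --moves '[{"x": -6.2, "y": -1.8, "z": 0, "rx": 0, "ry": 0, "rz": 0, "fingers": 1}, {"x": -12.2, "y": -4.2, "z": 0, "rx": 0, "ry": 0, "rz": 0, "fingers": 1}, {"x": -18, "y": -7.2, "z": 0, "rx": 0, "ry": 0, "rz": 0, "fingers": 1}, {"x": -18, "y": -7.2, "z": 0, "rx": 0, "ry": 0, "rz": 0, "fingers": 1}, {"x": -18, "y": -7.2, "z": 0, "rx": 0, "ry": 0, "rz": 0, "fingers": 1}, {"x": -18, "y": -7.2, "z": 0, "rx": 0, "ry": 0, "rz": 0, "fingers": 1}]'

```text
time_s: 18.08
tool_pos: [0.6108, 0.0852, 0.2359]
tool_rot: [180.0, 0.1, 78.0]
force: [2.5, -1.9, 2.2]
grip_width: 0.0215
grasp_force: 15.0
```

```bash
python3 st.py
```

```text
pos [0.6108 0.0852 0.2359] yaw [1.8e+02 1.0e-01 7.8e+01] phi 2.109 r 0.0657 Frad 3.1 Fback(ccw) 0.3 Fz 2.17 q7 -17.0 t 18.075
```

>>> drive_tool --moves '[{"x": -5.9, "y": -3.0, "z": 0, "rx": 0, "ry": 0, "rz": 0, "fingers": 1}, {"x": -10.9, "y": -7.0, "z": 0, "rx": 0, "ry": 0, "rz": 0, "fingers": 1}, {"x": -15.6, "y": -11.6, "z": 0, "rx": 0, "ry": 0, "rz": 0, "fingers": 1}, {"x": -15.6, "y": -11.6, "z": 0, "rx": 0, "ry": 0, "rz": 0, "fingers": 1}, {"x": -15.6, "y": -11.6, "z": 0, "rx": 0, "ry": 0, "rz": 0, "fingers": 1}, {"x": -15.6, "y": -11.6, "z": 0, "rx": 0, "ry": 0, "rz": 0, "fingers": 1}]'

```text
time_s: 18.82
tool_pos: [0.5958, 0.0729, 0.2357]
tool_rot: [-179.9, 0.0, 78.0]
force: [0.7, -1.8, 1.3]
grip_width: 0.0215
grasp_force: 15.0
```

```bash
python3 st.py
```

```text
pos [0.5958 0.0729 0.2357] yaw [-179.9    0.    78. ] phi 2.404 r 0.066 Frad 1.91 Fback(ccw) -0.26 Fz 1.33 q7 -16.0 t 18.825
```

>>> drive_tool --moves '[{"x": -4.4, "y": -4.9, "z": 0, "rx": 0, "ry": 0, "rz": 0, "fingers": 1}, {"x": -8.1, "y": -10.3, "z": 0, "rx": 0, "ry": 0, "rz": 0, "fingers": 1}, {"x": -11.3, "y": -16, "z": 0, "rx": 0, "ry": 0, "rz": 0, "fingers": 1}, {"x": -11.3, "y": -16, "z": 0, "rx": 0, "ry": 0, "rz": 0, "fingers": 1}, {"x": -11.3, "y": -16, "z": 0, "rx": 0, "ry": 0, "rz": 0, "fingers": 1}, {"x": -11.3, "y": -16, "z": 0, "rx": 0, "ry": 0, "rz": 0, "fingers": 1}]'

```text
time_s: 19.58
tool_pos: [0.5778, 0.0656, 0.2356]
tool_rot: [-179.9, 0.0, 78.0]
force: [0.2, 0.3, 1.2]
grip_width: 0.0216
grasp_force: 15.0
```

```bash
python3 st.py
```

```text
pos [0.5778 0.0656 0.2356] yaw [-179.9    0.    78. ] phi 2.7 r 0.0661 Frad -0.27 Fback(ccw) 0.31 Fz 1.23 q7 -17.0 t 19.575
```

>>> drive_tool --moves '[{"x": -2.4, "y": -6, "z": 0, "rx": 0, "ry": 0, "rz": 0, "fingers": 1}, {"x": -4.3, "y": -12.2, "z": 0, "rx": 0, "ry": 0, "rz": 0, "fingers": 1}, {"x": -5.5, "y": -18.6, "z": 0, "rx": 0, "ry": 0, "rz": 0, "fingers": 1}, {"x": -5.5, "y": -18.6, "z": 0, "rx": 0, "ry": 0, "rz": 0, "fingers": 1}, {"x": -5.5, "y": -18.6, "z": 0, "rx": 0, "ry": 0, "rz": 0, "fingers": 1}, {"x": -5.5, "y": -18.6, "z": 0, "rx": 0, "ry": 0, "rz": 0, "fingers": 1}]'

```text
time_s: 20.32
tool_pos: [0.5586, 0.064, 0.2357]
tool_rot: [-180.0, 0.0, 78.0]
force: [1.5, 1.5, 0.1]
grip_width: 0.0215
grasp_force: 15.0
```

```bash
python3 st.py
```

```text
pos [0.5586 0.064  0.2357] yaw [-180.    0.   78.] phi 2.992 r 0.066 Frad -1.57 Fback(ccw) 1.41 Fz 0.13 q7 -18.0 t 20.325
```

Push-back is slightly up, so I'm taking smaller steps.

>>> drive_tool --moves '[{"x": -0.1, "y": -3.2, "z": 0, "rx": 0, "ry": 0, "rz": 0, "fingers": 1}, {"x": -0.2, "y": -6.5, "z": 0, "rx": 0, "ry": 0, "rz": 0, "fingers": 1}, {"x": -0.2, "y": -6.5, "z": 0, "rx": 0, "ry": 0, "rz": 0, "fingers": 1}, {"x": -0.2, "y": -6.5, "z": 0, "rx": 0, "ry": 0, "rz": 0, "fingers": 1}, {"x": -0.2, "y": -6.5, "z": 0, "rx": 0, "ry": 0, "rz": 0, "fingers": 1}]'

```text
time_s: 20.95
tool_pos: [0.5528, 0.0648, 0.2358]
tool_rot: [180.0, 0.0, 78.0]
force: [5.3, 0.4, -0.8]
grip_width: 0.0218
grasp_force: 15.0
```

```bash
python3 st.py
```

```text
pos [0.5528 0.0648 0.2358] yaw [180.   0.  78.] phi 3.082 r 0.0658 Frad -1.22 Fback(ccw) 5.18 Fz -0.8 q7 -18.0 t 20.95
```

>>> drive_tool --moves '[{"x": 0, "y": 0, "z": 0, "rx": 0, "ry": 0, "rz": 0, "fingers": 1}, {"x": 0, "y": 0, "z": 0, "rx": 0, "ry": 0, "rz": 0, "fingers": 1}, {"x": 0, "y": 0, "z": 0, "rx": 0, "ry": 0, "rz": 0, "fingers": 1}, {"x": 0, "y": 0, "z": 0, "rx": 0, "ry": 0, "rz": 0, "fingers": 1}]'

```text
time_s: 21.45
tool_pos: [0.5528, 0.0648, 0.2359]
tool_rot: [180.0, 0.0, 78.0]
force: [5.6, 0.8, -1.4]
grip_width: 0.0218
grasp_force: 15.0
```

```bash
python3 st.py
```

```text
pos [0.5528 0.0648 0.2359] yaw [180.   0.  78.] phi 3.082 r 0.0658 Frad -1.67 Fback(ccw) 5.4 Fz -1.37 q7 -18.0 t 21.45
```

Push-back is steady at about 5.4 N. The pad touched somewhere around 2.6 to 2.7 rad, so the spring estimate of about 40 N fits. I'll ease off within the play, let go of the handle and go over the hub.

>>> drive_tool --moves '[{"x": 0, "y": 1, "z": 0, "rx": 0, "ry": 0, "rz": 0, "fingers": 1}, {"x": 0, "y": 2, "z": 0, "rx": 0, "ry": 0, "rz": 0, "fingers": 1}, {"x": 0, "y": 2, "z": 0, "rx": 0, "ry": 0, "rz": 0, "fingers": 1}]'

```text
time_s: 21.82
tool_pos: [0.5539, 0.0645, 0.2356]
tool_rot: [-179.9, 0.0, 78.0]
force: [1.6, -0.5, 0.6]
grip_width: 0.0215
grasp_force: 15.0
```

```bash
python3 st.py
```

```text
pos [0.5539 0.0645 0.2356] yaw [-179.9    0.    78. ] phi 3.065 r 0.0659 Frad 0.24 Fback(ccw) 1.69 Fz 0.65 q7 -18.0 t 21.825
```

>>> drive_tool --moves '[{"x": 0, "y": 0, "z": 0, "rx": 0, "ry": 0, "rz": 0, "fingers": -1}, {"x": 0, "y": 0, "z": 0, "rx": 0, "ry": 0, "rz": 0, "fingers": -1}, {"x": 0, "y": 0, "z": 0, "rx": 0, "ry": 0, "rz": 0, "fingers": -1}, {"x": 0, "y": 0, "z": 0, "rx": 0, "ry": 0, "rz": 0, "fingers": -1}, {"x": 0, "y": 0, "z": 0, "rx": 0, "ry": 0, "rz": 0, "fingers": -1}, {"x": 0, "y": 0, "z": 0, "rx": 0, "ry": 0, "rz": 0, "fingers": -1}]'

```text
time_s: 22.58
tool_pos: [0.5544, 0.0646, 0.2358]
tool_rot: [-180.0, -0.0, 78.0]
force: [-0.4, 0.6, 0.1]
grip_width: 0.0738
grasp_force: 0.0
```

```bash
python3 st.py; python3 - <<'E'
from h import *
goto([.5629,.1299,.236],81)
w=vision.read_camera("wrist");np.save("pics/w7.npy",w,allow_pickle=True)
p,R,o=tool();print(proj(w,[[.5629,.1299,.232]]))
cv2.imwrite("pics/w7.png",w["image"][:300,150:490][:,:,::-1])
E
```

```text
pos [0.5544 0.0646 0.2358] yaw [-180.   -0.   78.] phi 3.057 r 0.0658 Frad -0.53 Fback(ccw) -0.45 Fz 0.11 q7 -18.0 t 22.575
shift [65.6 -5.3 -0.2] rot [-0.     -0.     -0.0519] q [-34.9   7.2  28.   97.   -3.4  76.7 -18.3] t 22.575
[[309.2443075  128.61003117]]
```

View pics/w7.png

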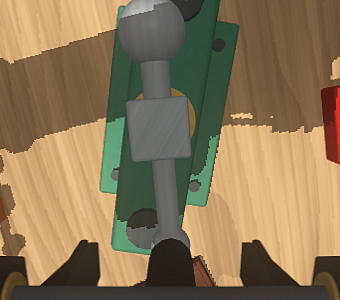

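The hub top is at full-image (309,129), exactly where predicted. The crank is turned about 5° from the tool.

```bash
python3 - <<'E'
from h import *
w=np.load("pics/w7.npy",allow_pickle=True).item()
g=cv2.cvtColor(w["image"],cv2.COLOR_RGB2GRAY)
for l in cv2.createLineSegmentDetector().detect(g[85:175,265:355])[0].reshape(-1,4):
    if np.hypot(l[2]-l[0],l[3]-l[1])>16:
        P=plane(w,[(265+l[0],85+l[1]),(265+l[2],85+l[3])],.232);v=P[1]-P[0]
        print(l.round(),np.degrees(np.arctan2(v[1],v[0]))%90)
goto([.5629,.1299,.236],83)
E
```

```text
[ 4. 81.  9. 33.] 69.56426250817783
[81. 34. 76. 18.] 4.964047020914236
[77. 51. 81. 34.] 65.74841990997977
[72. 12. 58.  2.] 44.75741053351334
[11. 18. 16. 73.] 82.16593941224053
[76. 69. 69. 14.] 85.54172250197338
[19. 76. 73. 71.] 83.54872654814949
[73. 18. 75. 48.] 82.64288131135288
[42. 14. 23. 15.] 81.66861270406272
[68. 12. 47. 13.] 81.47029983841387
shift [65.6 -5.3 -0.2] rot [-0.     -0.0001 -0.0868] q [-34.9   7.2  28.   97.   -3.4  76.7 -18.3] t 22.625
```

>>> drive_tool --moves '[{"x": 15, "y": -1, "z": -1, "rx": 0, "ry": 0, "rz": -0.03, "fingers": -1}, {"x": 40, "y": -3, "z": -1, "rx": 0, "ry": 0, "rz": -0.06, "fingers": -1}, {"x": 60, "y": -5, "z": -1, "rx": 0, "ry": 0, "rz": -0.084, "fingers": -1}, {"x": 65.6, "y": -5.3, "z": -1, "rx": 0, "ry": 0, "rz": -0.084, "fingers": -1}, {"x": 65.6, "y": -5.3, "z": 5, "rx": 0, "ry": 0, "rz": -0.084, "fingers": -1}, {"x": 65.6, "y": -5.3, "z": 15, "rx": 0, "ry": 0, "rz": -0.084, "fingers": -1}, {"x": 65.6, "y": -5.3, "z": 23, "rx": 0, "ry": 0, "rz": -0.084, "fingers": -1}, {"x": 65.6, "y": -5.3, "z": 25.5, "rx": 0, "ry": 0, "rz": -0.084, "fingers": -1}, {"x": 65.6, "y": -5.3, "z": 25.5, "rx": 0, "ry": 0, "rz": -0.084, "fingers": -1}, {"x": 65.6, "y": -5.3, "z": 25.5, "rx": 0, "ry": 0, "rz": -0.084, "fingers": -1}]'

```text
time_s: 23.88
tool_pos: [0.5631, 0.1298, 0.2106]
tool_rot: [180.0, -0.0, 82.8]
force: [0.2, 0.6, 0.6]
grip_width: 0.0871
grasp_force: 0.0
```

>>> drive_tool --moves '[{"x": 0, "y": 0, "z": 0, "rx": 0, "ry": 0, "rz": 0, "fingers": 1}, {"x": 0, "y": 0, "z": 0, "rx": 0, "ry": 0, "rz": 0, "fingers": 1}, {"x": 0, "y": 0, "z": 0, "rx": 0, "ry": 0, "rz": 0, "fingers": 1}, {"x": 0, "y": 0, "z": 0, "rx": 0, "ry": 0, "rz": 0, "fingers": 1}, {"x": 0, "y": 0, "z": 0, "rx": 0, "ry": 0, "rz": 0, "fingers": 1}, {"x": 0, "y": 0, "z": 0, "rx": 0, "ry": 0, "rz": 0, "fingers": 1}, {"x": 0, "y": 0, "z": 0, "rx": 0, "ry": 0, "rz": 0, "fingers": 1}, {"x": 0, "y": 0, "z": 0, "rx": 0, "ry": 0, "rz": 0, "fingers": 1}]' --force 25

```text
time_s: 24.88
tool_pos: [0.5631, 0.1298, 0.2103]
tool_rot: [180.0, -0.0, 82.8]
force: [1.7, -0.5, -0.8]
grip_width: 0.028
grasp_force: 25.0
```

```bash
python3 st.py; python3 -c "
from h import *
o=sensors.get_obs();print(o['wrist_torque'],o['grip_width'],o['grasp_force'],o['force'])"
```

```text
pos [0.5631 0.1298 0.2103] yaw [180.   -0.   82.8] phi 1.486 r 0.0005 Frad 1.75 Fback(ccw) -0.31 Fz -0.77 q7 -19.0 t 24.875
[-0.06706024 -0.16563783  0.02832751] 0.02803054399589911 24.988246047869325 [ 1.69952156 -0.52685236 -0.77159822]
```

>>> drive_tool --moves '[{"x": 0, "y": 0, "z": -2, "rx": 0, "ry": 0, "rz": 0, "fingers": 1}, {"x": 0, "y": 0, "z": -5, "rx": 0, "ry": 0, "rz": 0, "fingers": 1}, {"x": 0, "y": 0, "z": -9, "rx": 0, "ry": 0, "rz": 0, "fingers": 1}, {"x": 0, "y": 0, "z": -13, "rx": 0, "ry": 0, "rz": 0, "fingers": 1}, {"x": 0, "y": 0, "z": -17, "rx": 0, "ry": 0, "rz": 0, "fingers": 1}, {"x": 0, "y": 0, "z": -21, "rx": 0, "ry": 0, "rz": 0, "fingers": 1}, {"x": 0, "y": 0, "z": -26, "rx": 0, "ry": 0, "rz": 0, "fingers": 1}, {"x": 0, "y": 0, "z": -36, "rx": 0, "ry": 0, "rz": 0, "fingers": 1}, {"x": 0, "y": 0, "z": -50, "rx": 0, "ry": 0, "rz": 0, "fingers": 1}, {"x": 0, "y": 0, "z": -50, "rx": 0, "ry": 0, "rz": 0, "fingers": 1}]'

```text
time_s: 26.12
tool_pos: [0.5639, 0.13, 0.2623]
tool_rot: [179.8, -0.1, 82.8]
force: [1.4, 0.8, -5.3]
grip_width: 0.0279
grasp_force: 25.0
```

```bash
python3 - <<'E'
from h import *
p,R,o=tool();print(p,o["force"],o["wrist_torque"],o["grip_width"])
for y in(41.4,-138.6+360-180): goto([.4965,-.153,.20],y)
E
```

```text
[0.56386296 0.13002261 0.26231597] [ 1.37044439  0.79290855 -5.32945208] [-0.07590158  0.04769761  0.04310545] 0.027876868447477204
shift [-289.3  -31.7   61.7] rot [ 0.0023 -0.0027  0.7232] q [-38.1   8.9  25.3  92.   -3.9  79.8 -19.5] t 26.125
shift [-289.3  -31.7   61.7] rot [ 0.0023 -0.0027  0.7232] q [-38.1   8.9  25.3  92.   -3.9  79.8 -19.5] t 26.125
```

>>> drive_tool --moves '[{"x": -15, "y": -2, "z": 0, "rx": 0, "ry": 0, "rz": 0.05, "fingers": 1}, {"x": -45, "y": -6, "z": 0, "rx": 0, "ry": 0, "rz": 0.13, "fingers": 1}, {"x": -85, "y": -12, "z": 0, "rx": 0, "ry": 0, "rz": 0.23, "fingers": 1}, {"x": -125, "y": -18, "z": 0, "rx": 0, "ry": 0, "rz": 0.33, "fingers": 1}, {"x": -165, "y": -24, "z": 0, "rx": 0, "ry": 0, "rz": 0.43, "fingers": 1}, {"x": -205, "y": -29, "z": 20, "rx": 0, "ry": 0, "rz": 0.53, "fingers": 1}, {"x": -245, "y": -35, "z": 50, "rx": 0, "ry": 0, "rz": 0.63, "fingers": 1}, {"x": -275, "y": -39, "z": 80, "rx": 0, "ry": 0, "rz": 0.7, "fingers": 1}, {"x": -291, "y": -42, "z": 110, "rx": 0, "ry": 0, "rz": 0.723, "fingers": 1}, {"x": -291, "y": -42, "z": 145, "rx": 0, "ry": 0, "rz": 0.723, "fingers": 1}, {"x": -291, "y": -42, "z": 172, "rx": 0, "ry": 0, "rz": 0.723, "fingers": 1}, {"x": -291, "y": -42, "z": 192, "rx": 0, "ry": 0, "rz": 0.723, "fingers": 1}, {"x": -291, "y": -42, "z": 200, "rx": 0, "ry": 0, "rz": 0.723, "fingers": 1}, {"x": -291, "y": -42, "z": 200, "rx": 0, "ry": 0, "rz": 0.723, "fingers": 1}, {"x": -291, "y": -42, "z": 200, "rx": 0, "ry": 0, "rz": 0.723, "fingers": 1}]'

```text
time_s: 28.0
tool_pos: [0.4857, -0.154, 0.0612]
tool_rot: [179.9, -0.1, 41.4]
force: [0.3, 0.3, -4.7]
grip_width: 0.0278
grasp_force: 25.0
```

Next, descend 18 mm, then ease down to contact.

>>> drive_tool --moves '[{"x": 0, "y": 0, "z": 6, "rx": 0, "ry": 0, "rz": 0, "fingers": 1}, {"x": 0, "y": 0, "z": 12, "rx": 0, "ry": 0, "rz": 0, "fingers": 1}, {"x": 0, "y": 0, "z": 16, "rx": 0, "ry": 0, "rz": 0, "fingers": 1}, {"x": 0, "y": 0, "z": 18, "rx": 0, "ry": 0, "rz": 0, "fingers": 1}, {"x": 0, "y": 0, "z": 19.5, "rx": 0, "ry": 0, "rz": 0, "fingers": 1}, {"x": 0, "y": 0, "z": 20.5, "rx": 0, "ry": 0, "rz": 0, "fingers": 1}, {"x": 0, "y": 0, "z": 20.5, "rx": 0, "ry": 0, "rz": 0, "fingers": 1}]'

```text
time_s: 28.88
tool_pos: [0.485, -0.1537, 0.0403]
tool_rot: [-180.0, -0.0, 41.4]
force: [-3.5, 0.1, 1.8]
grip_width: 0.0276
grasp_force: 25.0
```

On the floor, with z as expected. Release and lift.

>>> drive_tool --moves '[{"x": 0, "y": 0, "z": -0.5, "rx": 0, "ry": 0, "rz": 0, "fingers": -1}, {"x": 0, "y": 0, "z": -0.5, "rx": 0, "ry": 0, "rz": 0, "fingers": -1}, {"x": 0, "y": 0, "z": -0.5, "rx": 0, "ry": 0, "rz": 0, "fingers": -1}, {"x": 0, "y": 0, "z": -0.5, "rx": 0, "ry": 0, "rz": 0, "fingers": -1}, {"x": 0, "y": 0, "z": -0.5, "rx": 0, "ry": 0, "rz": 0, "fingers": -1}, {"x": 0, "y": 0, "z": -0.5, "rx": 0, "ry": 0, "rz": 0, "fingers": -1}, {"x": 0, "y": 0, "z": -0.5, "rx": 0, "ry": 0, "rz": 0, "fingers": -1}, {"x": 0, "y": 0, "z": -15, "rx": 0, "ry": 0, "rz": 0, "fingers": -1}, {"x": 0, "y": 0, "z": -40, "rx": 0, "ry": 0, "rz": 0, "fingers": -1}, {"x": 0, "y": 0, "z": -80, "rx": 0, "ry": 0, "rz": 0, "fingers": -1}, {"x": 0, "y": 0, "z": -130, "rx": 0, "ry": 0, "rz": 0, "fingers": -1}, {"x": 0, "y": 0, "z": -180, "rx": 0, "ry": 0, "rz": 0, "fingers": -1}, {"x": -60, "y": 0, "z": -190, "rx": 0, "ry": 0, "rz": 0, "fingers": -1}, {"x": -60, "y": 0, "z": -190, "rx": 0, "ry": 0, "rz": 0, "fingers": -1}]'

```text
time_s: 30.62
tool_pos: [0.4379, -0.1975, 0.2322]
tool_rot: [179.9, -0.2, 41.0]
force: [0.6, -0.4, 0.3]
grip_width: 0.0871
grasp_force: 0.0
```

```bash
python3 - <<'E'
from h import *
p,R,o=tool();print(p,o["force"],o["time_s"])
w=vision.read_camera("wrist");s=vision.read_camera("scene")
r=lambda i:cv2.resize(i,(400,400),interpolation=cv2.INTER_CUBIC)
cv2.imwrite("pics/w8.png",np.hstack([r(w["image"][:280,180:460]),r(s["image"][175:275,250:380])])[:,:,::-1])
E
```

```text
[ 0.43793791 -0.19751624  0.23221167] [ 0.62316889 -0.41990362  0.2593974 ] 30.625
```

View pics/w8.png

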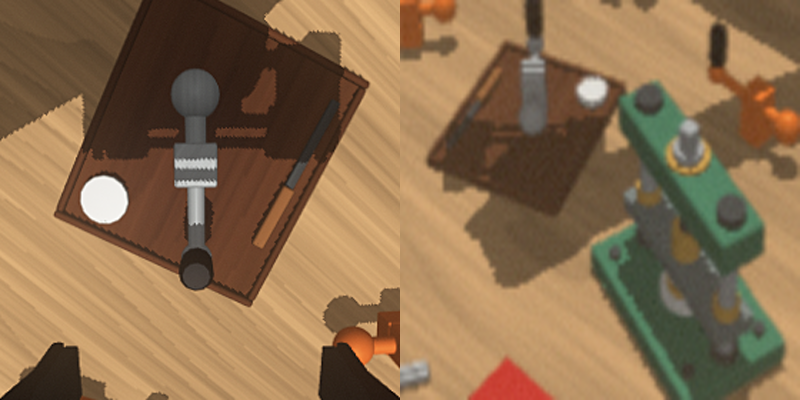

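The crank stands upright in the tray, hub at (196,165) in the left crop. The platen is down on the medallion, and nothing else has moved.

```bash
python3 -c "
from cell import workorder
print(workorder.sign_off())"
```

```text
the job is handed in; nothing more can be done
None
```

The job is handed in at about 31 s, but no verdict came back: the crank went fully home and was wound until the handle pushed back a steady 5.4 N (my estimate is about 40 N on the pad, not measured directly), and it now stands upright in the tray.

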